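# Rack the drifts by thickness

### The arm

A 6-joint arm with a two-finger parallel gripper is mounted at the origin on a cart in front of the work surface, level with it; the furniture and walls round the work are solid. World frame = base frame: x ahead of the robot, y to its left, z up, the work surface at z = 0. Lengths are in m, angles in rad, forces in N, time in s.
With the tool pointing down it reaches from about 0.15 to 0.775 m from the base axis. Payload 6.1 kg.
Tool frame: the origin (TCP) lies midway between the tips of the shut fingers; the grasp point (between the pads) lies ctrl.hold_point_z behind it (ctrl.hold_point_z is the distance from the TCP to the grasp point, in m); z points along the fingers, x is the direction in which the jaws open and shut, and the axes are right-handed (so a half turn about z gives the same grasp; the last joint's range is limited). The gripper opens to 85 mm and grips with 20 to 120 N. Pads are 22 mm wide; open, the fingers measure 114 mm over their backs; the gripper's body (76 mm by 85 mm) begins 54 mm behind the grasp point. The pads swing forward as they close: fully open they stand 13 mm farther back than shut.
Start: joints at [-1.199, 0.126, -0.04, 1.405, 0, 1.571], TCP at [0.191, -0.489, 0.231] pointing down, gripper open.
Joint ranges: [-2.72, 2.72], [-0.95, 1.95], [-1.27, 1.35], [-1.78, 2.02], [-1.46, 1.47], [-3.14, 3.14]. Speed limits (rad/s): [2.39, 2.39, 3.01, 3.14, 3.14, 3.14].

### API

Orientations are given as [roll, pitch, yaw] about the fixed x, y, z axes, in that order (R = Rz(yaw) Ry(pitch) Rx(roll)).
In Python, from station import ctrl gives the robot as it stands. The module is installed in compiled form; this text tells all that it offers.
- The arm moves only by the tool send_rows, never from a script. Its argument "series" is a list of rows, each an object with "linear": the shift along the tool's x, y, z in mm, a list of three; "turn": the turn about the tool's z in degrees; "claw": the finger opening in mm, from 0 to 85.4. A call has 1 to 12 rows; each row is the pose to reach, as a shift and turn from the pose commanded when the call began, along the tool's axes at that moment; what a row does not reach only later rows make up. A row lasts 1/10 s, in which the tool goes at most 50 mm and 8.59 degrees, less where a joint would pass 70% of its speed; a pose out of reach is approached as far as the arm can. A call with a gripper value outside its range is refused whole. The fingers move at their own pace and stop on an object; "newtons" is the grip in N (left out, the last holds). Time passes only in rows, so rows that repeat a pose let the fingers close. It gives the time, the measured TCP pose, the force and the opening at its end, in the units of the state.
- ctrl.get_obs(): the state, without advancing time (a new reading comes with each control period).
- ctrl.snapshot(name): name is "side" or "top"; returns (picture, depth): 400x640x3 uint8, red, green, blue; 400x640 float32, m along the optical axis (not along the pixel's ray), 0 where there is no reading.
- ctrl.camera_params(name): a dict with "fx", "fy", "cx", "cy" (pixels), "R" (3x3) and "t" (3): a world point X has camera coordinates R X + t. Camera axes: x right, y down, z forward; pixel columns grow to the right and rows downward; lengths in m; the calibration is good to about 2 mm. A picture is of the moment at which its call begins. camera_params takes no time and is no camera call.
- ctrl.sign_off(): hands the job in, once; it reports no verdict.
The state is a dict: "time": time; "joints": joint angles; "dq": joint speeds; "tau": joint torques, N m; "tool_pos": TCP position; "ee_rot": TCP orientation; "wrist_force": force on the tool from outside, world axes, zero at the start; "ft_torque": the same for the moment, N m; "finger_gap": finger opening in m.
Only numpy, scipy, OpenCV 4.12 (cv2) and the standard library are available. Lean on these libraries where they do the work, as an engineer would, in place of code of your own. Each camera call takes 0.05 s, during which the arm holds its last target. There are 200 camera calls.

### The job

Lay the four octagonal steel drifts in the V-notched rack in order of thickness, one to each place, each bar resting in both notches of its pair and about centred on it. The smith opens a hole step by step over the round steel bolster that stands beyond one end of the rack, so the thinnest goes at the end next to the bolster and the thickest at the far end. Leave the bolster and the wooden block where they stand.

Things in the scene. Friction and masses are not known exactly. Their poses are not given: they have to be found in the camera images.
- drift_a_mid (a point): the thinnest of four plain grey steel drifts: a straight bar of octagonal section, 14 mm over the flats, with a 92 mm long straight middle and both ends tapered alike, 124 mm long in all. It lies on one of its flats at the start. The point is its centre (7 mm above its underside); x runs along the bar, y level across it, z up. Either way round is the same.
- drift_b_mid (a point): the second thinnest of four plain grey steel drifts: a straight bar of octagonal section, 20 mm over the flats, with a 92 mm long straight middle and both ends tapered alike, 128 mm long in all. It lies on one of its flats at the start. The point is its centre (10 mm above its underside); x runs along the bar, y level across it, z up. Either way round is the same.
- drift_c_mid (a point): the second thickest of four plain grey steel drifts: a straight bar of octagonal section, 26 mm over the flats, with a 92 mm long straight middle and both ends tapered alike, 132 mm long in all. It lies on one of its flats at the start. The point is its centre (13 mm above its underside); x runs along the bar, y level across it, z up. Either way round is the same.
- drift_d_mid (a point): the thickest of four plain grey steel drifts: a straight bar of octagonal section, 32 mm over the flats, with a 92 mm long straight middle and both ends tapered alike, 136 mm long in all. It lies on one of its flats at the start. The point is its centre (16 mm above its underside); x runs along the bar, y level across it, z up. Either way round is the same.
- place_1 (a point): rack place at the left (+y) end of the rack: a pair of orange-brown hardwood saddles, each with a 90-degree V notch. Point: half-way between the two notches, at the height of the V's bottom (32 mm above the bench). x runs along the notches, as the bar shall lie, y along the rack to the left; places 58 mm apart. The saddles are 12 mm thick, at x = -27 and +27 mm: 42 mm free between them for the fingers, down to the bench.
- place_2 (a point): rack place second from the left: a pair of orange-brown hardwood saddles, each with a 90-degree V notch. Point: half-way between the two notches, at the height of the V's bottom (32 mm above the bench). x runs along the notches, as the bar shall lie, y along the rack to the left; places 58 mm apart. The V is 36 mm wide at its top, 18 mm above its bottom; the saddles are 46 mm wide.
- place_3 (a point): rack place third from the left: a pair of orange-brown hardwood saddles, each with a 90-degree V notch. Point: half-way between the two notches, at the height of the V's bottom (32 mm above the bench). x runs along the notches, as the bar shall lie, y along the rack to the left; places 58 mm apart. A bar sits in the V on two flats, its centre 0.707 x its width over the flats above the point.
- place_4 (a point): rack place at the right (-y) end of the rack: a pair of orange-brown hardwood saddles, each with a 90-degree V notch. Point: half-way between the two notches, at the height of the V's bottom (32 mm above the bench). x runs along the notches, as the bar shall lie, y along the rack to the left; places 58 mm apart. The rack's base is two low steel strips, fixed to the bench.
- bolster_mid (a point): the bolster: a plain dark round steel ring, 66 mm outside diameter, 38 mm hole, 28 mm high, standing on the bench just beyond one end of the rack, left or right. Loose, 0.6 kg. The point is the centre of the ring, half-way up (14 mm).
- block_mid (a point): a bystander: a grey-brown hardwood block, 120 x 60 x 43 mm, on the bench just beyond the other end of the rack, its long side lying as the drifts do on the rack. Loose. The point is its centre, half-way up (about 21 mm). Left of the work stands the blue arbor press, with its lever nearly half a metre high: keep the arm clear of it.
Not all that is in view belongs to the job. Of the things shaped like the part that bears bolster_mid, the dark steel one is meant.

How it is judged:
By the outcome, as a careful person would: the job done as asked, in the order asked, and still so for the second after the job is handed in, with the robot touching nothing.
It also fails if it takes over 106 s, if anything falls off the work surface, if the arm or the gripper's body presses on something with over 40 N, if the wrist force passes 120 N, or if a joint passes its speed limit or range.

## Working session

There is one attempt and no reset: what is moved stays moved. The work goes in short steps, Python scripts to look and compute and a tool call to move; the robot and the scene stay as the last step left them, time stands still between calls to the robot, and variables do not carry over. Pictures are saved under pics/ and viewed, about 12 in all and at most 16, crops included, and the job is handed in when it is done.

Besides the shell and the picture viewer there is one more tool, called after ">>>" as name(argument=value, ...), one argument or row to a line, values as JSON. send_rows: Moves the arm, as the interface text tells. Its arguments: {"type":"object","properties":{"series":{"type":"array"},"newtons":{"type":"number"}},"required":["series"]}

```bash
mkdir -p pics; python3 - <<'E'
from station import ctrl
import cv2,numpy as np
o=ctrl.get_obs();print(o, ctrl.hold_point_z)
for n in("top","side"):
    p,d=ctrl.snapshot(n);cv2.imwrite(f"pics/{n}0.png",p[:,:,::-1]);np.save(f"pics/{n}0.npy",d);print(n,ctrl.camera_params(n))
E
```

```text
{'time': 0.0, 'joints': array([-1.19899298e+00,  1.26407940e-01, -4.06438583e-02,  1.40540661e+00,
       -1.96218897e-05,  1.57080229e+00]), 'dq': array([-1.02719754e-04,  9.57289330e-05, -3.49538191e-04,  2.24735501e-03,
        7.05840691e-04,  5.11808722e-04]), 'tau': array([-2.11448809e-03, -4.35915256e+01,  3.52923775e+01,  1.73598225e-02,
       -1.03828077e-04, -5.64185498e-07]), 'tool_pos': array([ 0.19057089, -0.48873538,  0.23049741]), 'ee_rot': array([ 3.14157302e+00,  1.66207840e-03, -1.19899894e+00]), 'wrist_force': array([-0.19462845, -0.10485496, -0.20154186]), 'ft_torque': array([ 0.01857013,  0.02849449, -0.01245972]), 'finger_gap': 0.08563821814914149} 0.0187
top {'fx': 489.44152295677776, 'fy': 489.44152295677776, 'cx': 319.0720240000393, 'cy': 195.51247290390774, 'R': array([[-0.02415463, -0.99958162, -0.01591043],
       [-0.9872286 ,  0.02635693, -0.15711462],
       [ 0.15746823,  0.01191219, -0.9874522 ]]), 't': array([0.05352408, 0.54277087, 0.90908754])}
side {'fx': 516.4668101344631, 'fy': 516.4668101344631, 'cx': 325.29246932413446, 'cy': 198.67717127925388, 'R': array([[-0.68432222, -0.72915321,  0.00621997],
       [-0.47647364,  0.44068866, -0.76076697],
       [ 0.55197461, -0.52357339, -0.64899533]]), 't': array([0.37732554, 0.29213441, 0.7381955 ])}
```

View pics/top0.png

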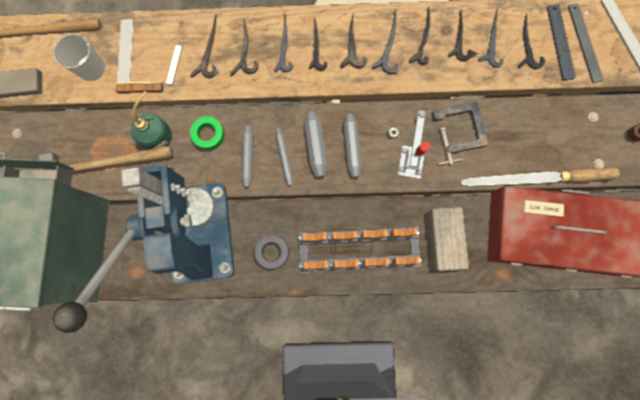

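View pics/side0.png

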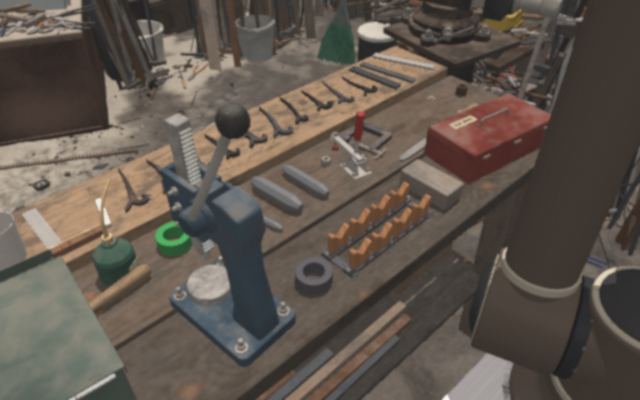

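The top picture shows four drifts at about (248,155), (285,156), (315,145) and (351,145). The dark ring is at (270,252), left of the rack, and the decoy green ring is at (206,133). The block is at (447,240) on the right and the press is on the far left. The other bar-like things are tongs, files and the knife, none of them octagonal grey bars. I'll check this in a close crop.

```bash
cat > h.py <<'E'
from station import ctrl
import cv2,numpy as np
def ray(n,uv,z):
    c=ctrl.camera_params(n);R=c["R"];C=-R.T@c["t"]
    d=R.T@np.array([(uv[0]-c["cx"])/c["fx"],(uv[1]-c["cy"])/c["fy"],1])
    return C+d*(z-C[2])/d[2]
def cloud(n,d):
    c=ctrl.camera_params(n);v,u=np.mgrid[:400,:640]
    P=np.stack([(u-c["cx"])/c["fx"]*d,(v-c["cy"])/c["fy"]*d,d],-1)
    return (P-c["t"])@c["R"]
def crop(src,x0,y0,x1,y1,s,out):
    i=cv2.imread(src)if isinstance(src,str) else src
    cv2.imwrite(out,cv2.resize(i[y0:y1,x0:x1],None,fx=s,fy=s,interpolation=cv2.INTER_CUBIC))
E
python3 - <<'E'
from h import *
crop("pics/top0.png",230,100,480,280,3.2,"pics/c1.png")
P=cloud("top",np.load("pics/top0.npy"))
for u,v in[(248,155),(285,158),(315,145),(351,145),(270,238),(447,240)]: print(u,v,P[v,u].round(4))
# drift blobs by height
Z=P[...,2]
b=P[170,230:440,2];print("bench z",np.median(Z[180:186,300:400]))
m=np.zeros((400,640),np.uint8);m[105:193,235:365]=(Z[105:193,235:365]>0.005)
n,l,s,c=cv2.connectedComponentsWithStats(m)
for i in range(1,n):
    if s[i,4]>40:
        Q=P[l==i];r=cv2.minAreaRect((Q[:,:2]*1000).astype(np.float32))
        w=np.linalg.svd(Q[:,:2]-Q[:,:2].mean(0),full_matrices=False)[2][0]
        print(s[i],Q.mean(0).round(4),"zmax",np.percentile(Q[:,2],90).round(4),r,np.degrees(np.arctan2(w[1],w[0])).round(1))
E
```

```text
248 155 [0.6348 0.1821 0.0191]
285 158 [0.6278 0.1075 0.0136]
315 145 [0.6484 0.0455 0.0319]
351 145 [ 0.6473 -0.0267  0.0284]
270 238 [0.4648 0.1376 0.0293]
447 240 [ 0.4515 -0.203   0.0413]
bench z 0.0005975549371598364
[305 111  22  67 973] [0.6505 0.0441 0.0328] zmax 0.0337 ((559.0240478515625, 32.34402847290039), (328.76605224609375, 33.733516693115234), 6.694629669189453) -173.8
[344 114  18  64 779] [ 0.6468 -0.03    0.0273] zmax 0.0278 ((552.6685791015625, -16.466365814208984), (43.71208572387695, 326.8917541503906), 81.84031677246094) -179.3
[242 124  12  63 592] [0.631  0.1824 0.0249] zmax 0.0223 ((535.1569213867188, 134.85145568847656), (347.3922424316406, 66.32530212402344), 26.216821670532227) -171.0
[276 128  17  59 392] [0.6304 0.109  0.0178] zmax 0.016 ((541.0654296875, 82.8892822265625), (313.0039367675781, 21.36808204650879), 16.433589935302734) -166.9
```

View pics/c1.png

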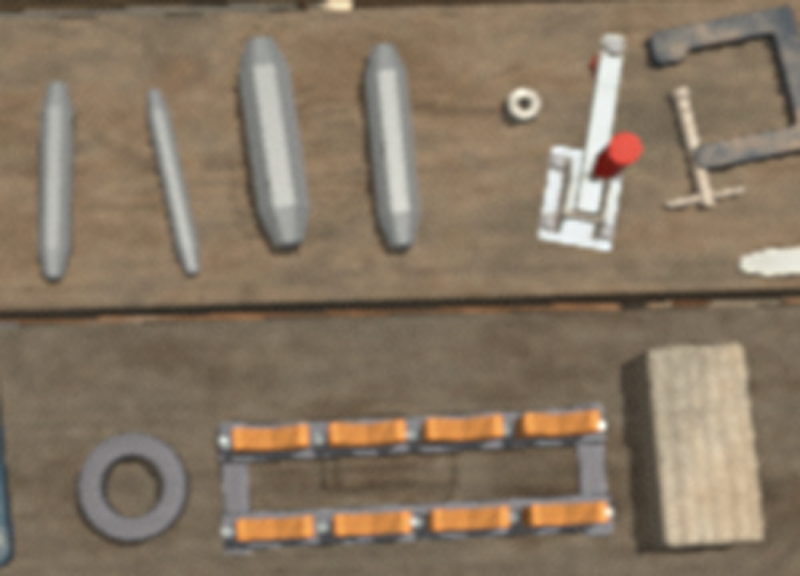

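The crop shows, left to right, b (20 mm), a (14 mm), d (32 mm) and c (26 mm). Depth heights of about 20, 14, 32 and 27 mm agree. The dark ring at (270,252) is the bolster and stands at the left, so the thinnest goes to place_1.

```bash
python3 - <<'E'
from h import *
P=cloud("top",np.load("pics/top0.npy"));Z=P[...,2]
T=dict(b=.02,a=.014,d=.032,c=.026);E=dict(b=[(58,82),(53,280)],a=[(155,90),(193,274)],d=[(262,38),(290,248)],c=[(382,43),(401,250)])
for k,e in E.items():
    q=[ray("top",(230+u/3.2,100+v/3.2),T[k]/2) for u,v in e];w=q[0]-q[1]
    c=(q[0]+q[1])/2
    m=(np.abs(P[...,0]-c[0])<.06)&(np.abs(P[...,1]-c[1])<.028)&(Z>T[k]-.004)&(Z<T[k]+.004)
    Q=P[m];a=np.linalg.svd(Q[:,:2]-Q[:,:2].mean(0),full_matrices=False)[2][0]
    print(k,"ends",c.round(4),"len",np.linalg.norm(w).round(4),"yaw",np.degrees(np.arctan2(w[1],w[0])).round(1),"topface",Q.mean(0).round(4),len(Q),np.degrees(np.arctan(a[1]/a[0])).round(1))
for row in ([(271,437),(368,433),(464,428),(562,424)],[(274,527),(372,523),(470,518),(569,514)]):
    for u,v in row:
        x=ray("top",(230+u/3.2,100+v/3.2),.045)
        m=(np.abs(P[...,0]-x[0])<.02)&(np.abs(P[...,1]-x[1])<.028)&(Z>.028)
        Q=P[m];r=cv2.minAreaRect((Q[:,:2]*1000).astype(np.float32))
        print(x.round(4),Q.mean(0).round(4),len(Q),"x",np.percentile(Q[:,0],[3,97]).round(4),"y",np.percentile(Q[:,1],[3,97]).round(4),"z",np.percentile(Q[:,2],[5,50,95]).round(4),r)
E
python3 - <<'E'
from h import *
crop("pics/side0.png",310,170,450,300,5,"pics/c2.png")
E
```

```text
b ends [0.6345 0.1848 0.01  ] len 0.1298 yaw -1.5 topface [0.6336 0.1838 0.0196] 445 -1.3
a ends [0.6324 0.1094 0.007 ] len 0.1236 yaw 10.6 topface [0.6321 0.1097 0.0136] 324 11.7
d ends [0.654  0.0433 0.016 ] len 0.1388 yaw 6.0 topface [0.6535 0.0442 0.0315] 579 6.8
c ends [ 0.6504 -0.0302  0.013 ] len 0.1363 yaw 3.1 topface [ 0.6487 -0.0305  0.0254] 536 3.6
[0.4642 0.05   0.045 ] [0.4644 0.0505 0.0431] 162 x [0.4586 0.4703] y [0.0284 0.0722] z [0.033  0.0433 0.0517] ((464.8226013183594, 50.452919006347656), (11.913603782653809, 44.85367202758789), 1.4963414669036865)
[ 0.4652 -0.0081  0.045 ] [ 0.4662 -0.0071  0.0432] 164 x [0.4604 0.4724] y [-0.0287  0.0148] z [0.0341 0.0443 0.0511] ((466.50311279296875, -7.030305862426758), (12.221907615661621, 44.32954025268555), 0.852377712726593)
[ 0.4667 -0.0656  0.045 ] [ 0.4673 -0.0654  0.043 ] 166 x [0.4616 0.473 ] y [-0.0865 -0.0427] z [0.0323 0.0441 0.0518] ((467.6835632324219, -65.19001770019531), (12.005597114562988, 45.96511459350586), 1.4538768529891968)
[ 0.4676 -0.1242  0.045 ] [ 0.4691 -0.1227  0.0428] 175 x [0.4632 0.4751] y [-0.
[... 315 characters left out ...]
23.134260177612305), 88.50358581542969)
[ 0.4117 -0.0087  0.045 ] [ 0.4124 -0.0094  0.0431] 152 x [0.4069 0.418 ] y [-0.0307  0.0127] z [0.0331 0.0434 0.0515] ((412.7074279785156, -8.307134628295898), (45.35107421875, 11.52960205078125), 88.85782623291016)
[ 0.4133 -0.0669  0.045 ] [ 0.4139 -0.0663  0.0437] 165 x [0.4077 0.4191] y [-0.0877 -0.0441] z [0.0338 0.0453 0.0516] ((413.8887939453125, -66.90705871582031), (11.845783233642578, 46.61514663696289), 1.7135095596313477)
[ 0.4142 -0.1256  0.045 ] [ 0.4153 -0.1243  0.0429] 158 x [0.4098 0.4209] y [-0.1453 -0.1019] z [0.0327 0.0424 0.0515] ((415.5495300292969, -123.88621520996094), (44.84059143066406, 11.531071662902832), 89.06623077392578)
```

View pics/c2.png

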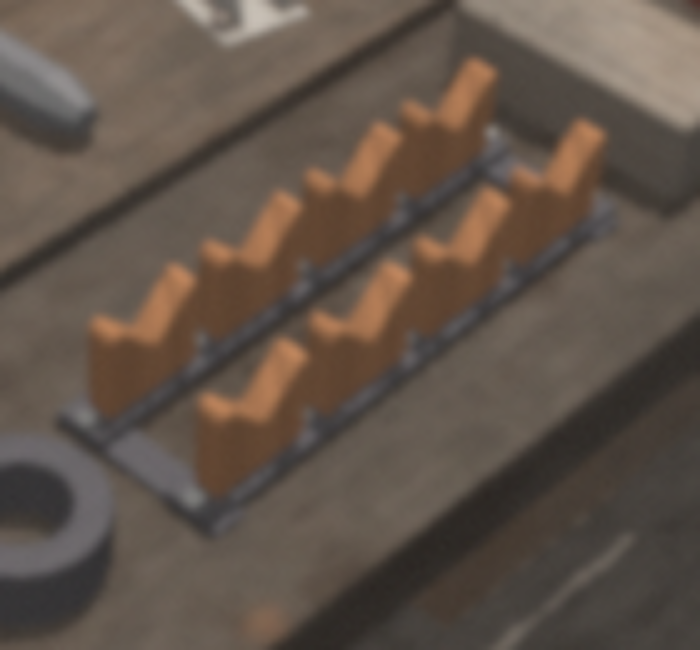

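Place centres fitted: P1 (.438,.050), P2 (.4395,-.008), P3 (.441,-.066) and P4 (.4425,-.1235), with rack yaw about 1.5°. The spacing is 58 mm, as given. First I'll test the turn sign while checking joint 6.

>>> send_rows(
  series=[
    {"linear":[0,0,0],"turn":-8,"claw":60},
    {"linear":[0,0,0],"turn":-16,"claw":60},
    {"linear":[0,0,0],"turn":-20,"claw":60},
    {"linear":[0,0,0],"turn":-20,"claw":60},
  ],
  newtons=80,
)

```text
time: 0.5
tool_pos: [0.1907, -0.4889, 0.2309]
ee_rot: [-3.141, 0.001, -0.85]
wrist_force: [-0.3, -0.6, -0.1]
finger_gap: 0.0601
```

```bash
cat >> h.py <<'E'
def go(x,y,z,yaw):
    "shift along tool axes (mm) and turn (deg) to reach TCP x,y,z (m) with tool yaw (deg)"
    from scipy.spatial.transform import Rotation as Ro
    o=ctrl.get_obs();R=Ro.from_euler("xyz",o["ee_rot"]).as_matrix()
    l=R.T@(np.array([x,y,z])-o["tool_pos"])*1000
    t=(np.degrees(o["ee_rot"][2])-yaw+180)%360-180
    print("t",o["time"],"at",o["tool_pos"].round(4),np.degrees(o["ee_rot"]).round(1),"gap",round(o["finger_gap"]*1000,1),"F",o["wrist_force"].round(1),"j",o["joints"].round(2))
    print("-> linear",l.round(1),"turn",round(t,1))
E
python3 -c "
from h import *
go(.6535,.0437,.15,96.4)"
```

```text
t 0.5 at [ 0.1907 -0.4889  0.2309] [-180.     0.   -48.7] gap 60.1 F [-0.3 -0.6 -0.1] j [-1.2   0.13 -0.04  1.41  0.    1.22]
-> linear [ -94.5 -699.2   81.2] turn -145.1
```

>>> send_rows(
  series=[
    {"linear":[-94,-699,0],"turn":-145,"claw":60},
    {"linear":[-94,-699,0],"turn":-145,"claw":60},
    {"linear":[-94,-699,0],"turn":-145,"claw":60},
    {"linear":[-94,-699,0],"turn":-145,"claw":60},
    {"linear":[-94,-699,0],"turn":-145,"claw":60},
    {"linear":[-94,-699,0],"turn":-145,"claw":60},
    {"linear":[-94,-699,0],"turn":-145,"claw":60},
    {"linear":[-94,-699,0],"turn":-145,"claw":60},
    {"linear":[-94,-699,0],"turn":-145,"claw":60},
    {"linear":[-94,-699,0],"turn":-145,"claw":60},
    {"linear":[-94,-699,0],"turn":-145,"claw":60},
    {"linear":[-94,-699,0],"turn":-145,"claw":60},
  ],
)

```text
time: 1.7
tool_pos: [0.5856, -0.0346, 0.2311]
ee_rot: [-3.142, 0.0, 0.955]
wrist_force: [0.4, -0.4, 1.3]
finger_gap: 0.0601
```

```bash
python3 -c "
from h import *
go(.6535,.0437,.1,96.4)"
```

```text
t 1.7 at [ 0.5856 -0.0346  0.2311] [-180.     0.    54.7] gap 60.1 F [ 0.4 -0.4  1.3] j [-0.06  0.24  0.1   1.43 -0.    0.56]
-> linear [103.2  10.1 131.1] turn -41.7
```

>>> send_rows(
  series=[
    {"linear":[103,10,60],"turn":-42,"claw":60},
    {"linear":[103,10,90],"turn":-42,"claw":60},
    {"linear":[103,10,131],"turn":-42,"claw":60},
    {"linear":[103,10,131],"turn":-42,"claw":60},
    {"linear":[103,10,131],"turn":-42,"claw":60},
    {"linear":[103,10,131],"turn":-42,"claw":60},
    {"linear":[103,10,131],"turn":-42,"claw":60},
    {"linear":[103,10,131],"turn":-42,"claw":60},
  ],
)

```text
time: 2.5
tool_pos: [0.6532, 0.0412, 0.1013]
ee_rot: [3.14, 0.0, 1.68]
wrist_force: [-0.9, 0.6, 1.0]
finger_gap: 0.0599
```

```bash
python3 -c "
from h import *
go(.6535,.0437,.004,96.4)
p,d=ctrl.snapshot('top');crop(p[:,:,::-1],230,90,430,240,4,'pics/g1.png')"
```

```text
t 2.5 at [0.6532 0.0412 0.1013] [179.9   0.   96.3] gap 59.9 F [-0.9  0.6  1. ] j [ 0.06  0.39  0.02  1.2  -0.   -0.05]
-> linear [ 2.5  0.4 97.3] turn -0.1
```

View pics/g1.png

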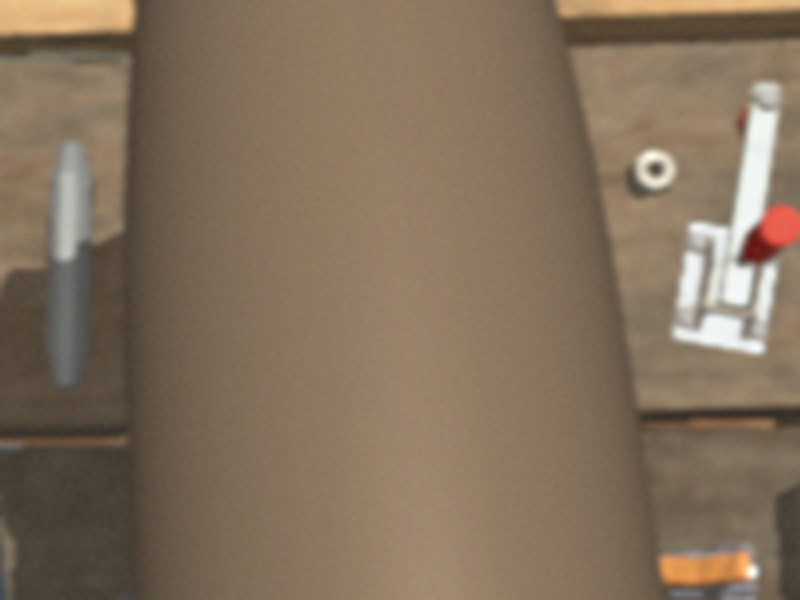

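The arm hides the work from the top camera, with only drift b visible at left. I'll rely on the measured pose, the force reading and the side camera. Next I descend and grip d.

>>> send_rows(
  series=[
    {"linear":[2.5,0.5,40],"turn":0,"claw":60},
    {"linear":[2.5,0.5,75],"turn":0,"claw":60},
    {"linear":[2.5,0.5,97],"turn":0,"claw":60},
    {"linear":[2.5,0.5,97],"turn":0,"claw":60},
    {"linear":[2.5,0.5,97],"turn":0,"claw":60},
    {"linear":[2.5,0.5,97],"turn":0,"claw":25},
    {"linear":[2.5,0.5,97],"turn":0,"claw":25},
    {"linear":[2.5,0.5,97],"turn":0,"claw":25},
    {"linear":[2.5,0.5,97],"turn":0,"claw":25},
    {"linear":[2.5,0.5,97],"turn":0,"claw":25},
    {"linear":[2.5,0.5,97],"turn":0,"claw":25},
  ],
)

```text
time: 3.65
tool_pos: [0.6544, 0.0443, 0.0059]
ee_rot: [3.138, -0.0, 1.683]
wrist_force: [-1.4, 0.2, 7.2]
finger_gap: 0.0304
```

```bash
python3 -c "
from h import *
go(.6535,.0437,.1,96.4)
p,d=ctrl.snapshot('side');crop(p[:,:,::-1],200,120,400,270,4,'pics/g2.png')"
```

```text
t 3.65 at [0.6544 0.0443 0.0059] [179.8  -0.   96.4] gap 30.4 F [-1.4  0.2  7.2] j [ 0.07  0.45 -0.11  1.    0.   -0.04]
-> linear [ -0.5  -0.6 -94.1] turn 0.0
```

View pics/g2.png

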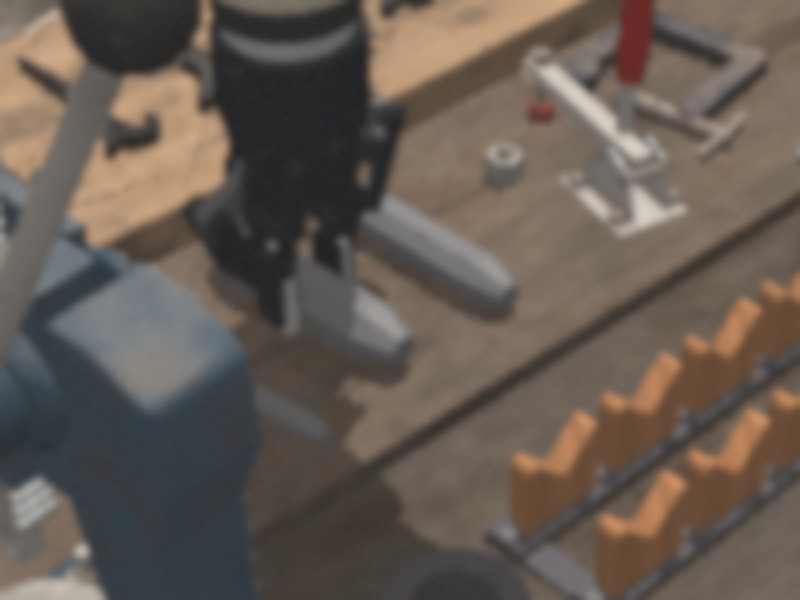

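Jaws are on d (gap about 30 mm) with its taper end at about (400,350) in the crop. Now lift.

>>> send_rows(
  series=[
    {"linear":[0,0,-30],"turn":0,"claw":25},
    {"linear":[0,0,-70],"turn":0,"claw":25},
    {"linear":[0,0,-115],"turn":0,"claw":25},
    {"linear":[0,0,-115],"turn":0,"claw":25},
  ],
)

```text
time: 4.1
tool_pos: [0.6561, 0.0441, 0.1252]
ee_rot: [3.131, 0.001, 1.683]
wrist_force: [2.4, 0.1, -6.3]
finger_gap: 0.0302
```

```bash
python3 -c "
from h import *
go(.4425,-.1235,.115,91.5)"
```

```text
t 4.1 at [0.6561 0.0441 0.1252] [179.4   0.   96.4] gap 30.2 F [ 2.4  0.1 -6.3] j [ 0.07  0.39  0.06  1.24 -0.   -0.04]
-> linear [-142.7 -231.1    7.9] turn 4.9
```

>>> send_rows(
  series=[
    {"linear":[-15,-25,0],"turn":1,"claw":25},
    {"linear":[-36,-58,0],"turn":2,"claw":25},
    {"linear":[-57,-92,0],"turn":3,"claw":25},
    {"linear":[-78,-127,0],"turn":4,"claw":25},
    {"linear":[-100,-162,0],"turn":5,"claw":25},
    {"linear":[-121,-196,0],"turn":5,"claw":25},
    {"linear":[-136,-220,4],"turn":5,"claw":25},
    {"linear":[-143,-231,8],"turn":5,"claw":25},
    {"linear":[-143,-231,8],"turn":5,"claw":25},
    {"linear":[-143,-231,8],"turn":5,"claw":25},
    {"linear":[-143,-231,8],"turn":5,"claw":25},
  ],
)

```text
time: 5.2
tool_pos: [0.4403, -0.1236, 0.11]
ee_rot: [3.141, -0.0, 1.597]
wrist_force: [0.2, -0.5, -8.3]
finger_gap: 0.03
```

```bash
python3 -c "
from h import *
go(.4425,-.1235,.0455,91.5)
p,d=ctrl.snapshot('side');crop(p[:,:,::-1],330,100,490,220,5,'pics/g3.png')"
```

```text
t 5.2 at [ 0.4403 -0.1236  0.11  ] [180.   -0.   91.5] gap 30.0 F [ 0.2 -0.5 -8.3] j [-0.27  0.03 -0.41  1.13  0.   -0.3 ]
-> linear [-0.   2.2 64.5] turn -0.0
```

View pics/g3.png

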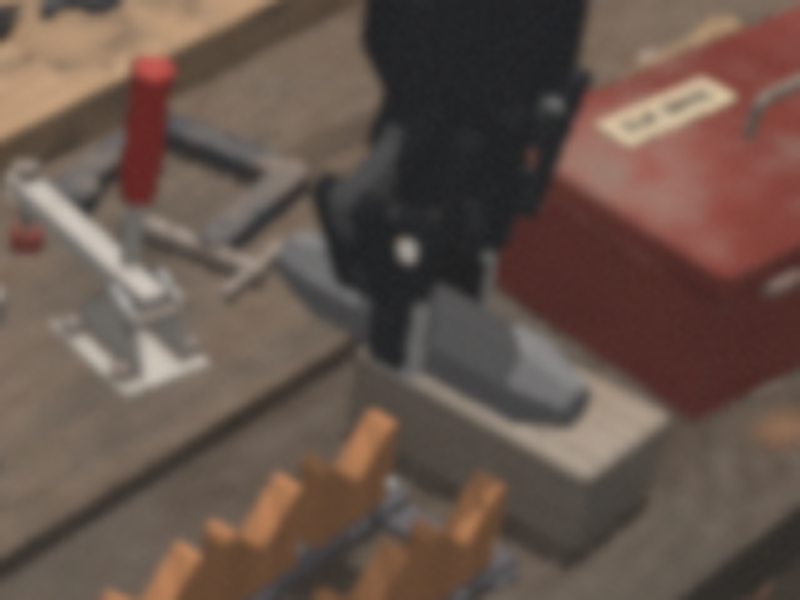

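Drift d is level and centred in the jaws. Lowering it into place_4, opening only a little because of the block.

>>> send_rows(
  series=[
    {"linear":[0,2,25],"turn":0,"claw":25},
    {"linear":[0,2,45],"turn":0,"claw":25},
    {"linear":[0,2,56],"turn":0,"claw":25},
    {"linear":[0,2,61],"turn":0,"claw":25},
    {"linear":[0,2,63],"turn":0,"claw":25},
    {"linear":[0,2,64.5],"turn":0,"claw":25},
    {"linear":[0,2,64.5],"turn":0,"claw":25},
    {"linear":[0,2,64.5],"turn":0,"claw":25},
  ],
)

```text
time: 6.05
tool_pos: [0.4419, -0.1241, 0.0464]
ee_rot: [3.14, 0.0, 1.596]
wrist_force: [-0.7, 0.6, -7.8]
finger_gap: 0.03
```

>>> send_rows(
  series=[
    {"linear":[0.5,0.5,1],"turn":0,"claw":25},
    {"linear":[0.5,0.5,1.5],"turn":0,"claw":25},
    {"linear":[0.5,0.5,1.5],"turn":0,"claw":25},
  ],
)

```text
time: 6.35
tool_pos: [0.4422, -0.1234, 0.0446]
ee_rot: [3.141, -0.0, 1.596]
wrist_force: [0.5, 1.6, -5.4]
finger_gap: 0.0302
```

Contact is starting at the predicted height, so I'll lower 0.5 mm, release slowly and lift.

>>> send_rows(
  series=[
    {"linear":[0,0,0.5],"turn":0,"claw":25},
    {"linear":[0,0,0.5],"turn":0,"claw":34},
    {"linear":[0,0,0.5],"turn":0,"claw":38},
    {"linear":[0,0,0.5],"turn":0,"claw":42},
    {"linear":[0,0,0.5],"turn":0,"claw":42},
    {"linear":[0,0,-20],"turn":0,"claw":42},
    {"linear":[0,0,-60],"turn":0,"claw":42},
    {"linear":[0,0,-95],"turn":0,"claw":48},
    {"linear":[0,0,-95],"turn":0,"claw":48},
    {"linear":[0,0,-95],"turn":0,"claw":48},
  ],
)

```text
time: 7.35
tool_pos: [0.4426, -0.1237, 0.1401]
ee_rot: [3.139, 0.001, 1.596]
wrist_force: [-0.8, -0.2, -0.8]
finger_gap: 0.0482
```

```bash
python3 -c "
from h import *
go(.6495,-.0304,.10,93.4)"
```

```text
t 7.35 at [ 0.4426 -0.1237  0.1401] [179.9   0.   91.4] gap 48.2 F [-0.8 -0.2 -0.8] j [-0.27  0.02 -0.36  1.19 -0.   -0.3 ]
-> linear [ 88.1 209.1  40.5] turn -2.0
```

>>> send_rows(
  series=[
    {"linear":[20,45,0],"turn":-2,"claw":52},
    {"linear":[40,92,0],"turn":-2,"claw":52},
    {"linear":[60,140,10],"turn":-2,"claw":52},
    {"linear":[76,180,25],"turn":-2,"claw":52},
    {"linear":[88,209,40],"turn":-2,"claw":52},
    {"linear":[88,209,40],"turn":-2,"claw":52},
    {"linear":[88,209,40],"turn":-2,"claw":52},
    {"linear":[88,209,40],"turn":-2,"claw":52},
  ],
)

```text
time: 8.15
tool_pos: [0.6475, -0.0307, 0.099]
ee_rot: [-3.14, 0.0, 1.63]
wrist_force: [-1.0, 0.7, 0.5]
finger_gap: 0.0518
```

```bash
python3 -c "
from h import *
go(.6495,-.0304,.004,93.4)"
```

```text
t 8.15 at [ 0.6475 -0.0307  0.099 ] [-179.9    0.    93.4] gap 51.8 F [-1.   0.7  0.5] j [-0.05  0.39  0.01  1.19 -0.   -0.11]
-> linear [ 0.2  2.2 95. ] turn 0.0
```

>>> send_rows(
  series=[
    {"linear":[0,2,40],"turn":0,"claw":52},
    {"linear":[0,2,75],"turn":0,"claw":52},
    {"linear":[0,2,95],"turn":0,"claw":52},
    {"linear":[0,2,95],"turn":0,"claw":52},
    {"linear":[0,2,95],"turn":0,"claw":52},
    {"linear":[0,2,95],"turn":0,"claw":19},
    {"linear":[0,2,95],"turn":0,"claw":19},
    {"linear":[0,2,95],"turn":0,"claw":19},
    {"linear":[0,2,95],"turn":0,"claw":19},
    {"linear":[0,2,95],"turn":0,"claw":19},
    {"linear":[0,2,95],"turn":0,"claw":19},
  ],
)

```text
time: 9.25
tool_pos: [0.6519, -0.0302, 0.007]
ee_rot: [3.138, 0.001, 1.631]
wrist_force: [-2.0, -0.2, 6.3]
finger_gap: 0.0237
```

>>> send_rows(
  series=[
    {"linear":[0,0,-30],"turn":0,"claw":19},
    {"linear":[0,0,-70],"turn":0,"claw":19},
    {"linear":[0,0,-115],"turn":0,"claw":19},
    {"linear":[0,0,-115],"turn":0,"claw":19},
    {"linear":[0,0,-115],"turn":0,"claw":19},
  ],
)

```text
time: 9.75
tool_pos: [0.6513, -0.0302, 0.1208]
ee_rot: [3.139, 0.0, 1.631]
wrist_force: [0.6, -0.5, -5.1]
finger_gap: 0.0236
```

```bash
python3 -c "
from h import *
go(.441,-.0658,.115,91.5)"
```

```text
t 9.75 at [ 0.6513 -0.0302  0.1208] [179.8   0.   93.4] gap 23.6 F [ 0.6 -0.5 -5.1] j [-0.05  0.38  0.05  1.24 -0.   -0.11]
-> linear [ -23.  -212.1    5.2] turn 1.9
```

>>> send_rows(
  series=[
    {"linear":[-3,-25,0],"turn":1,"claw":19},
    {"linear":[-7,-60,0],"turn":2,"claw":19},
    {"linear":[-11,-97,0],"turn":2,"claw":19},
    {"linear":[-15,-134,0],"turn":2,"claw":19},
    {"linear":[-19,-170,0],"turn":2,"claw":19},
    {"linear":[-22,-198,0],"turn":2,"claw":19},
    {"linear":[-23,-211,5],"turn":2,"claw":19},
    {"linear":[-23,-211,5],"turn":2,"claw":19},
    {"linear":[-23,-211,5],"turn":2,"claw":19},
    {"linear":[-23,-211,5],"turn":2,"claw":19},
  ],
)

```text
time: 10.75
tool_pos: [0.442, -0.0656, 0.1138]
ee_rot: [-3.141, -0.0, 1.596]
wrist_force: [-0.7, 0.3, -4.8]
finger_gap: 0.0234
```

```bash
python3 -c "
from h import *
go(.442,-.0658,.0465,91.5)"
```

```text
t 10.75 at [ 0.442  -0.0656  0.1138] [-180.    -0.    91.4] gap 23.4 F [-0.7  0.3 -4.8] j [-0.15  0.01 -0.43  1.14  0.   -0.17]
-> linear [-0.2  0.1 67.3] turn -0.1
```

>>> send_rows(
  series=[
    {"linear":[0,0,25],"turn":0,"claw":19},
    {"linear":[0,0,45],"turn":0,"claw":19},
    {"linear":[0,0,58],"turn":0,"claw":19},
    {"linear":[0,0,64],"turn":0,"claw":19},
    {"linear":[0,0,67],"turn":0,"claw":19},
    {"linear":[0,0,68],"turn":0,"claw":19},
    {"linear":[0,0,69],"turn":0,"claw":19},
    {"linear":[0,0,69],"turn":0,"claw":19},
    {"linear":[0,0,69],"turn":0,"claw":19},
  ],
)

```text
time: 11.65
tool_pos: [0.4417, -0.0658, 0.0458]
ee_rot: [3.141, 0.0, 1.596]
wrist_force: [-0.1, -0.2, -3.6]
finger_gap: 0.0233
```

>>> send_rows(
  series=[
    {"linear":[0,0,1],"turn":0,"claw":19},
    {"linear":[0,0,1.5],"turn":0,"claw":19},
    {"linear":[0,0,1.5],"turn":0,"claw":19},
  ],
)

```text
time: 11.95
tool_pos: [0.4419, -0.0654, 0.0445]
ee_rot: [3.14, -0.001, 1.596]
wrist_force: [-1.3, 3.5, 3.0]
finger_gap: 0.0235
```

Bar c is bearing on the notches. Release and go to b.

>>> send_rows(
  series=[
    {"linear":[0,0,0],"turn":0,"claw":27},
    {"linear":[0,0,0],"turn":0,"claw":32},
    {"linear":[0,0,0],"turn":0,"claw":36},
    {"linear":[0,0,0],"turn":0,"claw":36},
    {"linear":[0,0,-20],"turn":0,"claw":36},
    {"linear":[0,0,-60],"turn":0,"claw":36},
    {"linear":[0,0,-95],"turn":0,"claw":42},
    {"linear":[0,0,-95],"turn":0,"claw":42},
    {"linear":[0,0,-95],"turn":0,"claw":42},
  ],
)

```text
time: 12.85
tool_pos: [0.442, -0.0659, 0.1394]
ee_rot: [3.14, 0.001, 1.596]
wrist_force: [-0.3, 0.1, -0.5]
finger_gap: 0.0417
```

```bash
python3 -c "
from h import *
go(.634,.1843,.10,88.6)"
```

```text
t 12.85 at [ 0.442  -0.0659  0.1394] [179.9   0.   91.4] gap 41.7 F [-0.3  0.1 -0.5] j [-0.15 -0.01 -0.38  1.19 -0.   -0.17]
-> linear [245.4 198.1  39.7] turn 2.8
```

>>> send_rows(
  series=[
    {"linear":[25,30,0],"turn":1,"claw":45},
    {"linear":[55,60,0],"turn":2,"claw":45},
    {"linear":[85,90,0],"turn":3,"claw":45},
    {"linear":[120,120,0],"turn":3,"claw":45},
    {"linear":[155,150,0],"turn":3,"claw":45},
    {"linear":[190,175,10],"turn":3,"claw":45},
    {"linear":[220,190,25],"turn":3,"claw":45},
    {"linear":[245,198,40],"turn":3,"claw":45},
    {"linear":[245,198,40],"turn":3,"claw":45},
    {"linear":[245,198,40],"turn":3,"claw":45},
    {"linear":[245,198,40],"turn":3,"claw":45},
  ],
)

```text
time: 13.95
tool_pos: [0.6327, 0.1833, 0.0984]
ee_rot: [-3.141, 0.001, 1.543]
wrist_force: [0.4, -1.1, 0.1]
finger_gap: 0.0449
```

```bash
python3 -c "
from h import *
go(.634,.1843,.003,88.6)"
```

```text
t 13.95 at [0.6327 0.1833 0.0984] [-179.9    0.    88.4] gap 44.9 F [ 0.4 -1.1  0.1] j [ 0.28  0.41  0.03  1.2  -0.    0.31]
-> linear [ 1.1  1.3 95.4] turn -0.2
```

>>> send_rows(
  series=[
    {"linear":[1,1,40],"turn":0,"claw":45},
    {"linear":[1,1,75],"turn":0,"claw":45},
    {"linear":[1,1,95],"turn":0,"claw":45},
    {"linear":[1,1,95],"turn":0,"claw":45},
    {"linear":[1,1,95],"turn":0,"claw":45},
    {"linear":[1,1,95],"turn":0,"claw":13},
    {"linear":[1,1,95],"turn":0,"claw":13},
    {"linear":[1,1,95],"turn":0,"claw":13},
    {"linear":[1,1,95],"turn":0,"claw":13},
    {"linear":[1,1,95],"turn":0,"claw":13},
    {"linear":[1,1,95],"turn":0,"claw":13},
  ],
)

```text
time: 15.05
tool_pos: [0.6356, 0.1853, 0.0064]
ee_rot: [3.138, -0.001, 1.543]
wrist_force: [-0.6, -1.5, 6.9]
finger_gap: 0.0173
```

>>> send_rows(
  series=[
    {"linear":[0,0,-30],"turn":0,"claw":13},
    {"linear":[0,0,-70],"turn":0,"claw":13},
    {"linear":[0,0,-115],"turn":0,"claw":13},
    {"linear":[0,0,-115],"turn":0,"claw":13},
    {"linear":[0,0,-115],"turn":0,"claw":13},
  ],
)

```text
time: 15.55
tool_pos: [0.6351, 0.1854, 0.1208]
ee_rot: [3.138, -0.001, 1.543]
wrist_force: [-0.3, 0.8, -3.3]
finger_gap: 0.017
```

```bash
python3 -c "
from h import *
go(.4395,-.008,.115,91.5)
p,d=ctrl.snapshot('side');crop(p[:,:,::-1],200,100,460,295,3,'pics/g4.png')"
```

```text
t 15.55 at [0.6351 0.1854 0.1208] [ 1.798e+02 -1.000e-01  8.840e+01] gap 17.0 F [-0.3  0.8 -3.3] j [ 0.28  0.4   0.08  1.24 -0.    0.31]
-> linear [-198.7 -190.3    4.9] turn -3.1
```

View pics/g4.png

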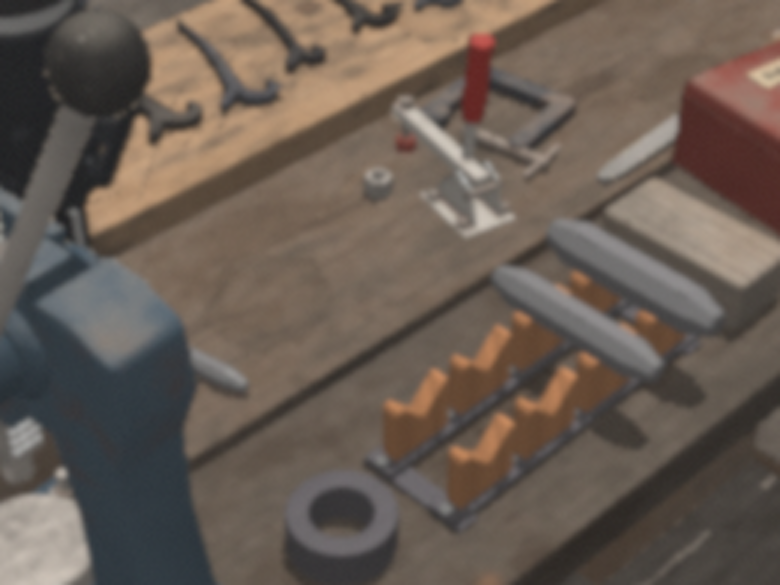

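c (centre about (580,320)) and d (635,275) sit in their notches and the block is unmoved. The wrist force shows b is held. Carry b to place_2.

>>> send_rows(
  series=[
    {"linear":[-20,-22,0],"turn":-1,"claw":13},
    {"linear":[-48,-48,0],"turn":-2,"claw":13},
    {"linear":[-78,-76,0],"turn":-3,"claw":13},
    {"linear":[-108,-104,0],"turn":-3,"claw":13},
    {"linear":[-138,-132,0],"turn":-3,"claw":13},
    {"linear":[-166,-158,0],"turn":-3,"claw":13},
    {"linear":[-186,-178,0],"turn":-3,"claw":13},
    {"linear":[-198.5,-189,5],"turn":-3,"claw":13},
    {"linear":[-198.5,-189,5],"turn":-3,"claw":13},
    {"linear":[-198.5,-189,5],"turn":-3,"claw":13},
    {"linear":[-198.5,-189,5],"turn":-3,"claw":13},
  ],
)

```text
time: 16.7
tool_pos: [0.4402, -0.0077, 0.1133]
ee_rot: [-3.141, -0.0, 1.596]
wrist_force: [0.8, 0.1, -2.3]
finger_gap: 0.0172
```

```bash
python3 -c "
from h import *
go(.4405,-.008,.044,91.5)"
```

```text
t 16.7 at [ 0.4402 -0.0077  0.1133] [-180.    -0.    91.5] gap 17.2 F [ 0.8  0.1 -2.3] j [-0.02 -0.   -0.44  1.14  0.   -0.04]
-> linear [-0.3  0.3 69.3] turn -0.0
```

>>> send_rows(
  series=[
    {"linear":[0,0,25],"turn":0,"claw":13},
    {"linear":[0,0,45],"turn":0,"claw":13},
    {"linear":[0,0,58],"turn":0,"claw":13},
    {"linear":[0,0,65],"turn":0,"claw":13},
    {"linear":[0,0,68],"turn":0,"claw":13},
    {"linear":[0,0,69.5],"turn":0,"claw":13},
    {"linear":[0,0,71],"turn":0,"claw":13},
    {"linear":[0,0,71],"turn":0,"claw":13},
    {"linear":[0,0,71],"turn":0,"claw":13},
  ],
)

```text
time: 17.6
tool_pos: [0.4404, -0.0081, 0.0433]
ee_rot: [3.14, -0.0, 1.596]
wrist_force: [0.9, 0.7, -1.1]
finger_gap: 0.0174
```

>>> send_rows(
  series=[
    {"linear":[0,0,1],"turn":0,"claw":13},
    {"linear":[0,0,1],"turn":0,"claw":13},
    {"linear":[0,0,1],"turn":0,"claw":21},
    {"linear":[0,0,1],"turn":0,"claw":26},
    {"linear":[0,0,1],"turn":0,"claw":30},
    {"linear":[0,0,1],"turn":0,"claw":30},
    {"linear":[0,0,-20],"turn":0,"claw":30},
    {"linear":[0,0,-60],"turn":0,"claw":30},
    {"linear":[0,0,-95],"turn":0,"claw":36},
    {"linear":[0,0,-95],"turn":0,"claw":36},
    {"linear":[0,0,-95],"turn":0,"claw":36},
  ],
)

```text
time: 18.7
tool_pos: [0.4404, -0.0083, 0.1383]
ee_rot: [3.14, 0.0, 1.596]
wrist_force: [-0.7, 0.4, -0.6]
finger_gap: 0.0357
```

```bash
python3 -c "
from h import *
go(.632,.1096,.10,101.3)"
```

```text
t 18.7 at [ 0.4404 -0.0083  0.1383] [179.9   0.   91.4] gap 35.7 F [-0.7  0.4 -0.6] j [-0.02 -0.02 -0.4   1.19 -0.   -0.04]
-> linear [113.1 194.4  38.7] turn -9.9
```

>>> send_rows(
  series=[
    {"linear":[18,30,0],"turn":-2,"claw":40},
    {"linear":[38,66,0],"turn":-5,"claw":40},
    {"linear":[60,104,0],"turn":-8,"claw":40},
    {"linear":[82,142,10],"turn":-10,"claw":40},
    {"linear":[100,174,25],"turn":-10,"claw":40},
    {"linear":[113,195,39],"turn":-10,"claw":40},
    {"linear":[113,195,39],"turn":-10,"claw":40},
    {"linear":[113,195,39],"turn":-10,"claw":40},
    {"linear":[113,195,39],"turn":-10,"claw":40},
  ],
)

```text
time: 19.6
tool_pos: [0.631, 0.1092, 0.0984]
ee_rot: [-3.14, 0.0, 1.77]
wrist_force: [0.0, 1.0, 0.4]
finger_gap: 0.0399
```

```bash
python3 -c "
from h import *
go(.632,.1096,.002,101.3)"
```

```text
t 19.6 at [0.631  0.1092 0.0984] [-179.9    0.   101.4] gap 39.9 F [0.  1.  0.4] j [ 0.17  0.37 -0.02  1.19 -0.   -0.03]
-> linear [ 0.2  1.2 96.4] turn 0.1
```

>>> send_rows(
  series=[
    {"linear":[0,1,40],"turn":0,"claw":40},
    {"linear":[0,1,75],"turn":0,"claw":40},
    {"linear":[0,1,94],"turn":0,"claw":40},
    {"linear":[0,1,94],"turn":0,"claw":40},
    {"linear":[0,1,94],"turn":0,"claw":40},
    {"linear":[0,1,94],"turn":0,"claw":7},
    {"linear":[0,1,94],"turn":0,"claw":7},
    {"linear":[0,1,94],"turn":0,"claw":7},
    {"linear":[0,1,94],"turn":0,"claw":7},
    {"linear":[0,1,94],"turn":0,"claw":7},
    {"linear":[0,1,94],"turn":0,"claw":7},
  ],
)

```text
time: 20.7
tool_pos: [0.6342, 0.11, 0.0073]
ee_rot: [3.138, 0.0, 1.77]
wrist_force: [-1.8, -0.3, 5.6]
finger_gap: 0.01
```

>>> send_rows(
  series=[
    {"linear":[0,0,-30],"turn":0,"claw":7},
    {"linear":[0,0,-70],"turn":0,"claw":7},
    {"linear":[0,0,-115],"turn":0,"claw":7},
    {"linear":[0,0,-115],"turn":0,"claw":7},
    {"linear":[0,0,-115],"turn":0,"claw":7},
  ],
)

```text
time: 21.2
tool_pos: [0.634, 0.1101, 0.1219]
ee_rot: [3.138, 0.0, 1.77]
wrist_force: [0.0, -0.3, -2.4]
finger_gap: 0.0105
```

```bash
python3 -c "
from h import *
go(.438,.050,.115,91.5)
p,d=ctrl.snapshot('side');crop(p[:,:,::-1],200,100,460,295,3,'pics/g5.png')"
```

```text
t 21.2 at [0.634  0.1101 0.1219] [179.8   0.  101.4] gap 10.5 F [ 0.  -0.3 -2.4] j [ 0.17  0.36  0.03  1.23 -0.   -0.03]
-> linear [ -20.  -204.     6.1] turn 9.9
```

View pics/g5.png

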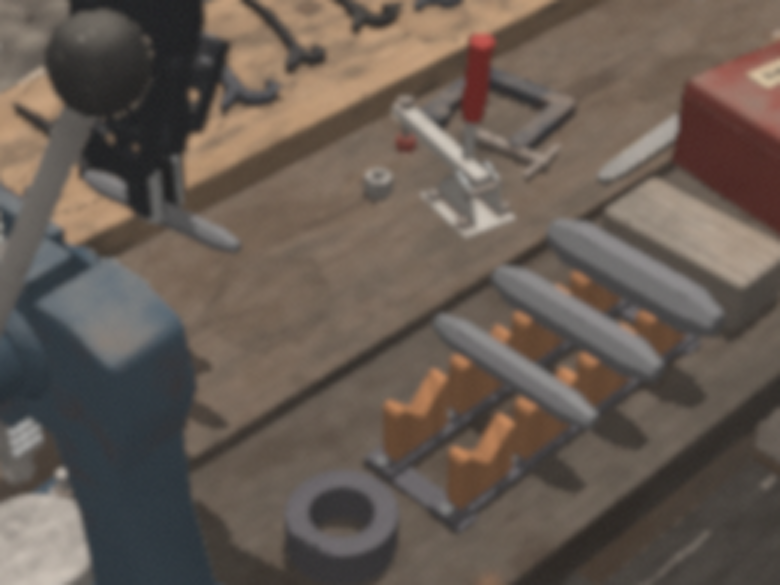

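b is in place_2 and a is held level. Carry a to place_1.

>>> send_rows(
  series=[
    {"linear":[-3,-25,0],"turn":2,"claw":7},
    {"linear":[-6,-60,0],"turn":4,"claw":7},
    {"linear":[-10,-96,0],"turn":6,"claw":7},
    {"linear":[-13,-132,0],"turn":8,"claw":7},
    {"linear":[-16,-166,0],"turn":10,"claw":7},
    {"linear":[-19,-192,0],"turn":10,"claw":7},
    {"linear":[-20,-202,6],"turn":10,"claw":7},
    {"linear":[-20,-202,6],"turn":10,"claw":7},
    {"linear":[-20,-202,6],"turn":10,"claw":7},
    {"linear":[-20,-202,6],"turn":10,"claw":7},
  ],
)

```text
time: 22.25
tool_pos: [0.44, 0.0505, 0.1135]
ee_rot: [3.142, -0.0, 1.596]
wrist_force: [0.9, -0.3, -1.4]
finger_gap: 0.0105
```

```bash
python3 -c "
from h import *
go(.440,.050,.044,91.5)"
```

```text
t 22.25 at [0.44   0.0505 0.1135] [180.   -0.   91.4] gap 10.5 F [ 0.9 -0.3 -1.4] j [ 0.11 -0.   -0.43  1.14  0.    0.09]
-> linear [-0.5  0.  69.5] turn -0.1
```

>>> send_rows(
  series=[
    {"linear":[-0.5,0,25],"turn":0,"claw":7},
    {"linear":[-0.5,0,45],"turn":0,"claw":7},
    {"linear":[-0.5,0,58],"turn":0,"claw":7},
    {"linear":[-0.5,0,65],"turn":0,"claw":7},
    {"linear":[-0.5,0,68],"turn":0,"claw":7},
    {"linear":[-0.5,0,69.5],"turn":0,"claw":7},
    {"linear":[-0.5,0,71],"turn":0,"claw":7},
    {"linear":[-0.5,0,71],"turn":0,"claw":7},
    {"linear":[-0.5,0,71],"turn":0,"claw":7},
  ],
)

```text
time: 23.15
tool_pos: [0.4392, 0.0498, 0.0432]
ee_rot: [3.141, -0.0, 1.596]
wrist_force: [0.6, -0.2, -1.4]
finger_gap: 0.0105
```

>>> send_rows(
  series=[
    {"linear":[0,0,1],"turn":0,"claw":7},
    {"linear":[0,0,1.5],"turn":0,"claw":7},
    {"linear":[0,0,1.5],"turn":0,"claw":7},
  ],
)

```text
time: 23.45
tool_pos: [0.4396, 0.0505, 0.0424]
ee_rot: [3.14, -0.002, 1.596]
wrist_force: [-1.3, 2.6, 6.2]
finger_gap: 0.0101
```

Contact (+6 N) at the predicted height. Release, lift and back off so the top camera can see.

>>> send_rows(
  series=[
    {"linear":[0,0,-0.5],"turn":0,"claw":10},
    {"linear":[0,0,-0.5],"turn":0,"claw":15},
    {"linear":[0,0,-0.5],"turn":0,"claw":20},
    {"linear":[0,0,-0.5],"turn":0,"claw":24},
    {"linear":[0,0,-0.5],"turn":0,"claw":24},
    {"linear":[0,0,-20],"turn":0,"claw":24},
    {"linear":[0,0,-60],"turn":0,"claw":24},
    {"linear":[0,0,-110],"turn":0,"claw":24},
    {"linear":[0,0,-150],"turn":0,"claw":24},
    {"linear":[0,0,-170],"turn":0,"claw":24},
    {"linear":[0,0,-170],"turn":0,"claw":24},
  ],
)

```text
time: 24.55
tool_pos: [0.4406, 0.0498, 0.2145]
ee_rot: [3.136, -0.0, 1.596]
wrist_force: [-0.1, -0.3, -0.4]
finger_gap: 0.0242
```

>>> send_rows(
  series=[
    {"linear":[-40,0,0],"turn":0,"claw":24},
    {"linear":[-90,0,0],"turn":0,"claw":24},
    {"linear":[-140,0,0],"turn":0,"claw":24},
    {"linear":[-190,0,0],"turn":0,"claw":24},
    {"linear":[-240,0,0],"turn":0,"claw":24},
    {"linear":[-290,0,0],"turn":0,"claw":24},
    {"linear":[-340,0,0],"turn":0,"claw":24},
    {"linear":[-390,0,0],"turn":0,"claw":24},
    {"linear":[-390,0,0],"turn":0,"claw":24},
    {"linear":[-390,0,0],"turn":0,"claw":24},
    {"linear":[-390,0,0],"turn":0,"claw":24},
  ],
)

```text
time: 25.65
tool_pos: [0.4482, -0.3393, 0.2103]
ee_rot: [-3.14, -0.001, 1.596]
wrist_force: [-0.7, 0.2, -0.4]
finger_gap: 0.0238
```

```bash
python3 -c "
from h import *
go(.44,-.35,.2,91.5)
p,d=ctrl.snapshot('side');s,e=ctrl.snapshot('top')
a=cv2.resize(p[140:290,290:470,::-1],(480,400),interpolation=cv2.INTER_CUBIC);b=cv2.resize(s[195:295,235:475,::-1],(800,333)[:2]);
cv2.imwrite('pics/f1.png',a);cv2.imwrite('pics/f2.png',b)
P=cloud('top',e)
for n,w,y,x in(('a',14,.05,.438),('b',20,-.008,.4395),('c',26,-.066,.441),('d',32,-.1235,.4425)):
    top=.032+.707e-3*w+w/2000
    m=(abs(P[...,0]-x)<.085)&(abs(P[...,1]-y)<.014)&(abs(P[...,2]-top)<.0045);Q=P[m]
    f=np.polyfit(Q[:,0],Q[:,1],1);g=np.polyfit(Q[:,0],Q[:,2],1)
    print(n,'top expected',round(top,4),'seen',np.median(Q[:,2]).round(4),'mean xy',Q[:,:2].mean(0).round(4),'x mid',np.percentile(Q[:,0],[2,98]).mean().round(4),'yaw',np.degrees(f[0]).round(1),'tilt',np.degrees(g[0]).round(1),len(Q))
"
```

```text
t 25.65 at [ 0.4482 -0.3393  0.2103] [-1.799e+02 -1.000e-01  9.140e+01] gap 23.8 F [-0.7  0.2 -0.4] j [-0.65  0.2   0.    1.38  0.   -0.67]
-> linear [-10.5  -8.5  10.3] turn -0.1
a top expected 0.0489 seen 0.0484 mean xy [0.4384 0.0499] x mid 0.44 yaw 0.9 tilt 0.0 457
b top expected 0.0561 seen 0.0554 mean xy [ 0.4399 -0.008 ] x mid 0.4401 yaw 1.4 tilt 0.3 562
c top expected 0.0634 seen 0.0626 mean xy [ 0.4398 -0.0659] x mid 0.4407 yaw 1.0 tilt -0.0 678
d top expected 0.0706 seen 0.0701 mean xy [ 0.4417 -0.1234] x mid 0.4427 yaw 1.3 tilt 0.3 742
```

View pics/f1.png

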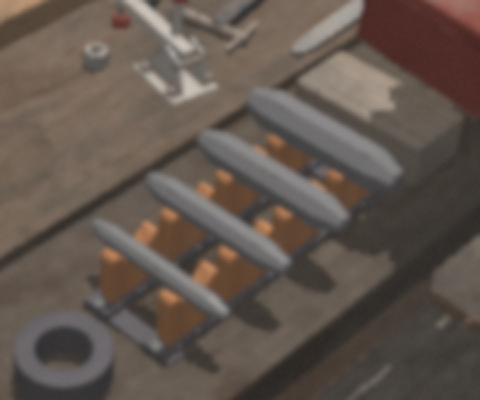

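View pics/f2.png

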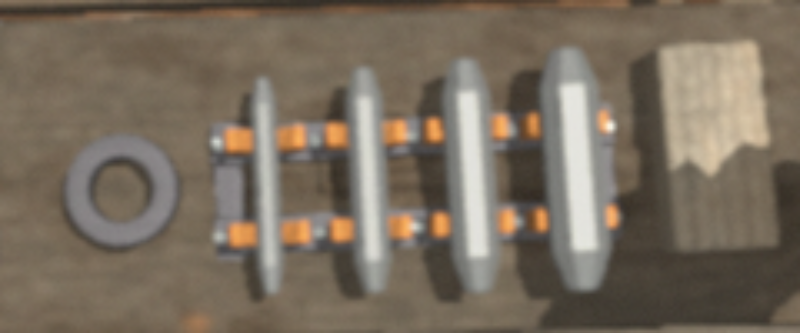

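All four bars are in their notches, thinnest next to the bolster. Ring and block stand where they were (only a shadow lies on the block). Handing in.

```bash
python3 -c "
from station import ctrl
print(ctrl.sign_off())"
```

```text
the job is handed in; nothing more can be done
None
```

All four drifts are on the rack in order of thickness. From the bolster end (left) they are a (14 mm) in place_1, b in place_2, c in place_3 and d (32 mm) in place_4. I handed in at about 26 s of the 106 s, with the arm clear.

- **Seating:** the measured top faces are within 1 mm of the heights expected for bars seated in the Vs. Tilt is 0.3° or less.
- **Centring and direction:** the bars are centred within about 2 mm along the notches. They lie within about 0.6° of the rack's direction.
- **Bolster and block:** both look unmoved in the last top and side pictures. I did not measure them again.
- **Forces:** the wrist readings at the end of each move stayed under about 10 N.
- **Disagreement:** the finger gap read 2 to 4 mm under the bar widths while gripping. I put that down to the pads giving. The heights and pictures confirmed which bar was which.

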